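# Turn a cast bar flat side up and hold the conductivity tester on its mark

## Task

The cast metal bar on the rubber mat has to be tested on its filed flat, which now faces sideways: roll the bar along the mat, without lifting it, until the flat faces straight up, and leave it lying there by itself on the mat. Then draw the pen-shaped tester out of its cradle and hold it square to the flat with its sprung tip on the scribed cross, pressed only lightly, so that the tip is pushed about half-way in; finish while still holding it there, with nothing but the tester touching the bar. Do not push the test tip hard into the soft metal, and leave the two acid bottles standing where they are.

Things in the scene. Friction and masses are not known exactly. Their poses are not given: they have to be found in the camera images.
- bar: The round cast bar, yellow metal, lying on the mat: 32 mm diameter, 120 mm long, about 0.7 kg. Origin at its centre, x along the bar. It rolls easily under a fingertip that rests on top and moves sideways, and stays where it is left: the mat is soft enough to stop it rolling on by itself.
- bar_mark (a point): Centre of the scribed cross and ring on the bar's filed flat (flat 30 mm along the bar by 16 mm wide, at mid-length, filed 2.2 mm deep, so 13.8 mm from the bar's axis). x along the bar, z pointing squarely out of the flat; at the start z lies about 75 degrees from straight up, to one side or the other. The rest of the bar's length is fully round.
- mat: Black rubber mat, fixed, 220 (x) by 240 (y) by 4 mm thick; origin at the centre of its underside.
- cradle: Fixed cradle of the tester: a grey block 66 by 66 mm, top at 60 mm height, with a sloping console and blank display in front of it (-x side). Origin under the middle of the foot (foot 120 by 78 mm); the pocket is 20 mm from it towards +x. The tester sits 20 mm deep in the pocket (1 mm play all round) and its nose a further 32 mm; it lifts straight up and out, about 55 mm.
- tester_grip (a point): Where to grip the tester: the axis of its flat-sided handle, 62 mm above the handle's lower end and 41 mm below its top. The tester stands upright in the cradle. Handle 24 mm (its x) by 20 mm (its y), 103 mm long; grip it across the 20 mm. z points up along the tester; the face of the sprung tip lies on the axis, 94 mm below this point when the tip is out. Mass 0.12 kg.
- tip_face (a point): Centre of the flat end face (7 mm diameter) of the tester's sprung steel tip; z points up along the tester, away from the tip.
- tip (a joint): How far the tester's sprung tip is pushed in: 0 when out, 0.008 m fully in; 1 N starts it moving, 2 N holds it half-way in (0.004 m), 3 N drives it fully home.
- acid_bottle_1: Brown dropper bottle, 30 mm diameter, 82 mm high, standing beside the mat's left (+y) edge; origin under its centre.
- acid_bottle_2: A second, like dropper bottle, 30 mm diameter, 82 mm high, beside the mat's left (+y) edge, nearer the robot; origin under its centre.
There are look-alikes about, which are no part of the job. What is shaped like the part that bears tester_grip but green is not meant.

How it is judged (in metres and radians):
On the way:
1. the bar lies still on the mat by itself with the flat facing up (angle between bar_mark's own z axis and vertical below 0.14 rad and contact force between each of the arm, the fingers and bar below 0.1 N and linear speed of bar below 0.01 m/s and height (world z) of bar between 0.0175 and 0.0225 m and x of bar in the frame of mat between -0.105 and 0.105 m and y of bar in the frame of mat between -0.115 and 0.115 m), for 0.2 s.
At the end, for the whole second after the job is handed in: The bar lies still on the mat, flat up within 10 degrees (8 when first left), touched by the tester alone; the tester, in the fingers and clear of the cradle, is square to the flat within 8 degrees, its tip within 4.5 mm of the cross and pushed in by 1.8 to 6.2 of its 8 mm (value of joint tip between 0.0018 and 0.0062 m and distance between tip_face and bar_mark below 0.0045 m and contact force between tip and bar above 0.8 N and angle between the z axis of tip_face and the z axis of bar_mark, either way round below 0.14 rad and angle between bar_mark's own z axis and vertical below 0.17 rad and contact force between the fingers and tester above 2 N and contact force between each of the fingers, the arm and bar below 0.1 N and contact force between tester and cradle below 0.1 N and linear speed of bar below 0.01 m/s and height (world z) of bar between 0.0175 and 0.0225 m and x of bar in the frame of mat between -0.105 and 0.105 m and y of bar in the frame of mat between -0.115 and 0.115 m); the arm keeps its last pose, push and grip.
It fails at once if the bar is lifted off the mat (height (world z) of bar above 0.034 m).
It fails at once if the tester is pushed hard into the bar (over 8 N) (contact force between tester and bar above 8 N).
It fails at once if an acid bottle is knocked over or pushed away (angle between any of acid_bottle_1, acid_bottle_2's own z axis and vertical above 0.5 rad or distance of any of acid_bottle_1, acid_bottle_2 from where it was at the start of the episode above 0.03 m).
It also fails if it takes over 54 s, if anything falls off the work surface, if the arm or the gripper's body presses on something with over 40 N, if the wrist force passes 120 N, or if a joint passes its speed limit or range.

## Robot

A 7-joint arm with a two-finger parallel gripper is mounted at the origin on a cart in front of the work surface, level with it; the furniture and walls round the work are solid. World frame = base frame: x ahead of the robot, y to its left, z up, the work surface at z = 0. Lengths are in m, angles in degrees, forces in N, time in s.
With the tool pointing down it reaches from about 0.425 to 0.875 m from the base axis. Payload 4.7 kg.
Tool frame: the origin (TCP) lies on the centre line of the jaws, within the pads' length; the fingertips stand ahead of it and the grasp point (between the pads) lies 2 mm behind it (env.tip_reach is the x of the fingertips in the tool frame, in m); x points along the fingers, z is the direction in which the jaws open and shut, and the axes are right-handed (so a half turn about x gives the same grasp; the last joint's range is limited). The gripper opens to 87 mm and grips with 3 to 60 N. Pads are 19 mm wide; open, the fingers measure 117 mm over their backs; the gripper's body (75 mm by 190 mm) begins 51 mm behind the grasp point.
Start: joints at [-62.561, 18.392, -4.016, 83.108, 1.295, 78.541, -3.26], TCP at [0.291, 0.581, 0.24] pointing down, gripper open.
Joint ranges: [-163.93, 163.93], [-17.29, 119.83], [-79.2, 71.16], [3.27, 140.29], [-89.18, 269.18], [5.43, 117.66], [-154.24, 154.24]. Speed limits (degrees/s): [147.25, 147.25, 180, 180, 180, 180, 180].

## Interface

Orientations are given as [roll, pitch, yaw] about the fixed x, y, z axes, in that order (R = Rz(yaw) Ry(pitch) Rx(roll)).
In Python, from cell import telemetry, optics, env, models gives the robot as it stands.
- The arm moves only by the shell command python3 -m pendant 'ROWS' [FORCE]. ROWS is JSON, a list of rows, each a list of 3 entries, a list of its own where there are three numbers: the finger opening in mm, from 0 to 87, then the shift along the tool's x, y, z in mm, then the turn, a rotation vector about the tool's x, y, z in rad. A call has 1 to 10 rows; each row is the pose to reach, as a shift and turn from the pose commanded when the call began, along the tool's axes at that moment; what a row does not reach only later rows make up. A row lasts 1/12 s, in which the tool goes at most 41.7 mm and 7.16 degrees, less where a joint would pass 70% of its speed; a pose out of reach is approached as far as the arm can. A call with a gripper value outside its range is refused whole. The fingers move at their own pace and stop on an object; FORCE is the grip in N (left out, the last holds). Time passes only in rows, so rows that repeat a pose let the fingers close. It gives the time, the measured TCP pose, the force and the opening at its end, in the units of the state.
- telemetry.get_obs(): the state, without advancing time (a new reading comes with each control period).
- optics.read_camera(name): name is "scene" or "side" or "wrist"; returns a dict with "image" (480x640x3 uint8, blue, green, red), "range_z" (480x640 float32, m along the optical axis (not along the pixel's ray), 0 where there is no reading), "fx", "fy", "cx", "cy" (pixels), "cam_to_world" (4x4, takes a point from camera to world coordinates). Camera axes: x right, y up, looking along -z (the intrinsics and any distortion apply to the point x, -y, -z); pixel columns grow to the right and rows downward; lengths in m; the calibration is good to about 2 mm. A picture is of the moment at which its call begins.
- env.sign_off(): hands the job in, once; it reports no verdict.
Trained networks look in the newest picture that a camera, given by its name, has taken for a name from the list of things; names that differ only in an ending like _2 or _b are one class to them, and where a whole thing is asked for, a point or a joint stands for the part that bears it (a point fixed in the world has none). Each returns a list of dicts, best first, with "confidence" (0 to 1); they miss things now and then, are a little off and sometimes report something else, mostly with a low value. They report only what shows in the picture. A call takes as long as a camera call. They do not tell look-alikes from the thing itself.
- models.masks_of(camera, label): "pixels" (480x640 bool, what is visible of it) and "extent" ([left, top, right, bottom] as shares, 0 to 1, of the picture: columns of its width, rows of its height, round what is visible of it).
- models.landmark_of(camera, label): "centre" ([row, column] as shares, 0 to 1, of the picture: columns of its width, rows of its height: a listed point, or the origin of a listed thing).
The state is a dict: "time_s": time; "qpos": joint angles; "joint_velocities": joint speeds; "effort": joint torques, N m; "tool_pos": TCP position; "tool_rot": TCP orientation; "force": force on the tool from outside, world axes, zero at the start; "wrist_torque": the same for the moment, N m; "grip_width": finger opening in m.
Only numpy, scipy, OpenCV 4.12 (cv2) and the standard library are available. Lean on these libraries where they do the work, as an engineer would, in place of code of your own. Each camera call takes 0.05 s, during which the arm holds its last target.

## Working session

There is one attempt and no reset: what is moved stays moved. The work goes in short steps, Python scripts to look and compute and a shell command to move; the robot and the scene stay as the last step left them, time stands still between calls to the robot, and variables do not carry over. Pictures are saved under pics/ and viewed, and the job is handed in when it is done.

```bash
ls; mkdir -p pics; python3 - <<'E'
from cell import telemetry, optics, env, models
import cv2
print(telemetry.get_obs()); print(env.tip_reach)
for n in ["scene","side","wrist"]:
    c=optics.read_camera(n); cv2.imwrite(f"pics/{n}0.png",c["image"])
    print(n,c["fx"],c["fy"],c["cx"],c["cy"],c["cam_to_world"].round(4).tolist(),[k for k in c])
E
```

```text
pics
{'time_s': 0.0, 'qpos': array([-62.56098077,  18.43940417,  -4.01493627,  83.17808285,
         1.29742323,  78.5391287 ,  -3.26091636]), 'joint_velocities': array([-0.02723893, -0.05109129, -0.00710385, -0.02291006,  0.07307257,
        0.00237643, -0.0048253 ]), 'effort': array([-7.46390360e-04, -4.91277838e+01, -4.04345104e-01, -3.12532496e+01,
       -6.39301445e-02,  4.36713675e-02,  1.77364564e-04]), 'tool_pos': array([0.29118203, 0.58053095, 0.23842963]), 'tool_rot': array([-175.68630262,   89.8884468 , -112.31649914]), 'force': array([ 0.86503757, -0.57933037, -0.0695579 ]), 'wrist_torque': array([-0.03436501,  0.03852678, -0.04981751]), 'grip_width': 0.08636309330081222}
0.017
scene 586.5946806712763 586.5946806712763 318.28224770439743 247.12042130922396 [[0.4456, 0.65, -0.6156, -0.0642], [-0.8952, 0.3175, -0.3127, -0.3866], [-0.0078, 0.6904, 0.7234, 0.8069], [0.0, 0.0, 0.0, 1.0]] ['image', 'range_z', 'fx', 'fy', 'cx', 'cy', 'cam_to_world']
side 535.6399328428943 535.6399328428943 323.0791415808415 235.31287372428247 [[0.9804, 0.1055, -0.1665, 0.3917], [-0.1971, 0.5132, -0.8353, -0.956], [-0.0027, 0.8518, 0.5239, 0.6288], [0.0, 0.0, 0.0, 1.0]] ['image', 'range_z', 'fx', 'fy', 'cx', 'cy', 'cam_to_world']
wrist 359.1792348723378 359.1792348723378 316.8747083620869 241.754119868319 [[0.4478, -0.8636, -0.2318, 0.2287], [0.8941, 0.4321, 0.1174, 0.6135], [-0.0012, -0.2598, 0.9657, 0.3839], [0.0, 0.0, 0.0, 1.0]] ['image', 'range_z', 'fx', 'fy', 'cx', 'cy', 'cam_to_world']
```

View pics/scene0.png

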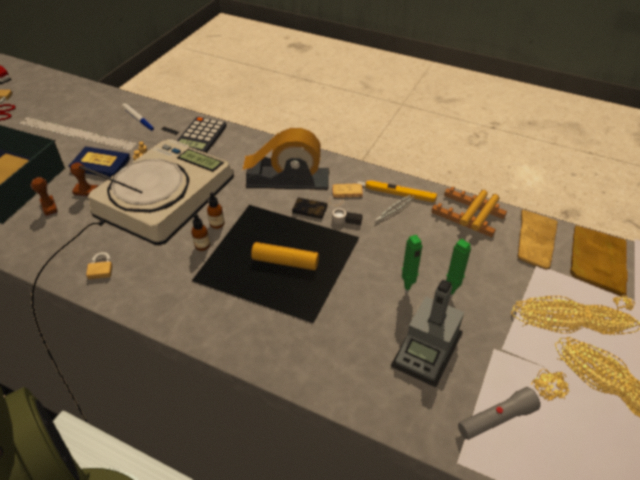

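View pics/side0.png

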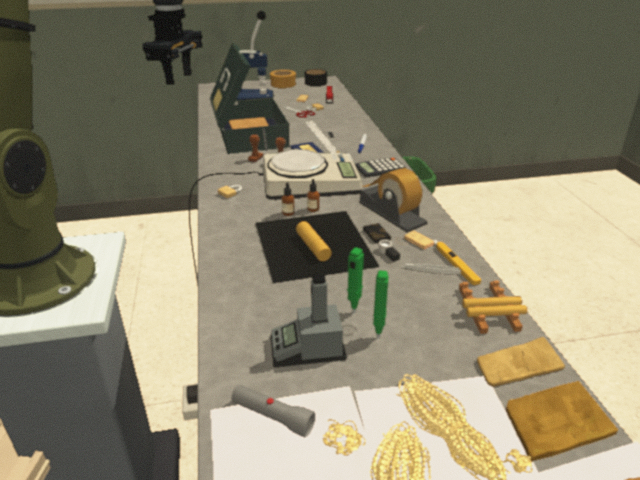

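View pics/wrist0.png

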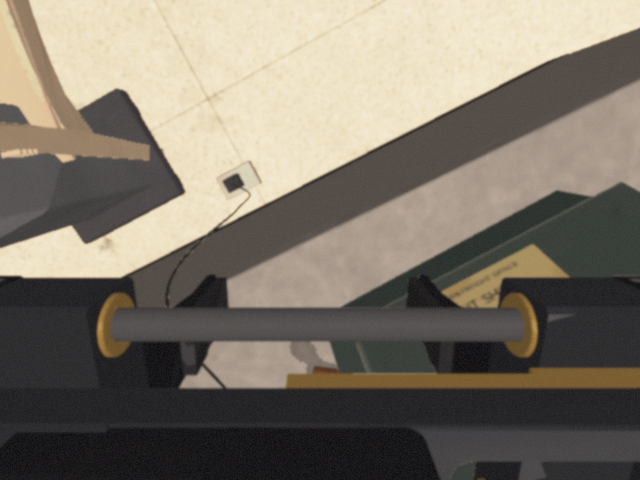

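```bash
cat > h.py <<'E'
import numpy as np, cv2
from cell import telemetry, optics, env, models
from scipy.spatial.transform import Rotation as R
def cam_pt(c,row,col,d):
    x=(col-c["cx"])/c["fx"]*d; y=(row-c["cy"])/c["fy"]*d
    return (c["cam_to_world"]@np.array([x,-y,-d,1]))[:3]
def cloud(c,mask=None):
    d=c["range_z"]; v,u=np.nonzero((d>0)&(mask if mask is not None else True))
    dd=d[v,u]; P=np.stack([(u-c["cx"])/c["fx"]*dd,-(v-c["cy"])/c["fy"]*dd,-dd,np.ones_like(dd)],1)
    return (P@c["cam_to_world"].T)[:,:3],v,u
def proj(c,p):
    q=np.linalg.inv(c["cam_to_world"])@np.append(p,1); d=-q[2]
    return c["cy"]-q[1]/d*c["fy"], c["cx"]+q[0]/d*c["fx"]   # row,col
def ray_z(c,row,col,z):
    o=c["cam_to_world"][:3,3]; p=cam_pt(c,row,col,1.0); t=(z-o[2])/(p[2]-o[2]); return o+t*(p-o)
def tool():
    o=telemetry.get_obs(); return o["tool_pos"],R.from_euler("xyz",o["tool_rot"],degrees=True).as_matrix()
E
python3 - <<'E'
from h import *
for n in ["scene","side"]:
    c=optics.read_camera(n)
    print(n, "distkeys", [k for k in c if k not in("image","range_z")])
    for l in ["bar","bar_mark","mat","cradle","tester_grip","tip_face","acid_bottle_1"]:
        for m in models.landmark_of(n,l):
            r,q=m["centre"]; r*=480;q*=640
            ri,qi=int(min(max(r,0),479)),int(min(max(q,0),639)); d=np.median(c["range_z"][max(ri-1,0):ri+2,max(qi-1,0):qi+2])
            print(l,round(m["confidence"],2),round(r,1),round(q,1),cam_pt(c,r,q,d).round(4))
        for m in models.masks_of(n,l):
            P,v,u=cloud(c,m["pixels"])
            print("   mask",l,round(m["confidence"],2),m["pixels"].sum(),np.median(P,0).round(3),P.min(0).round(3),P.max(0).round(3))
E
```

```text
scene distkeys ['fx', 'fy', 'cx', 'cy', 'cam_to_world']
bar 0.76 255.7 285.4 [ 0.55   -0.008   0.0322]
bar 0.67 225.8 216.1 [0.5768 0.1614 0.0115]
   mask bar 0.86 1184 [ 0.55  -0.008  0.032] [ 0.528 -0.065  0.   ] [0.604 0.064 0.041]
   mask bar_mark 0.62 1184 [ 0.55  -0.008  0.032] [ 0.528 -0.065  0.003] [0.602 0.058 0.041]
mat 0.83 260.3 276.7 [0.5393 0.0046 0.0243]
   mask mat 0.75 10233 [0.539 0.009 0.005] [ 0.445 -0.111 -0.002] [0.681 0.14  0.035]
cradle 0.7 346.6 424.1 [ 0.472  -0.2975  0.0363]
   mask cradle 0.71 3425 [ 0.478 -0.305  0.036] [ 0.431 -0.34  -0.   ] [ 0.594 -0.259  0.065]
tester_grip 0.94 254.7 412.1 [ 0.5779 -0.23    0.1127]
tester_grip 0.83 258.2 460.6 [ 0.6041 -0.3025  0.1134]
tester_grip 0.8 298.0 441.2 [ 0.5004 -0.3022  0.1279]
   mask tester_grip 0.6 790 [ 0.584 -0.23   0.092] [ 0.576 -0.241  0.003] [ 0.599 -0.214  0.138]
   mask tester_grip 0.57 841 [ 0.608 -0.301  0.091] [ 0.519 -0.314 -0.003] [ 0.763 -0.265  0.143]
   mask tester_grip 0.15 10419 [0.539 0.009 0.005] [ 0.445 -0.111 -0.003] [0.683 0.143 0.037]
tip_face 0.43 302.8 441.7 [ 0.5006 -0.3045  0.
[... 1328 characters left out ...]
0.656 -0.065  0.136]
   mask tester_grip 0.93 849 [ 0.515 -0.309  0.102] [ 0.502 -0.315 -0.002] [ 0.566 -0.101  0.145]
   mask tester_grip 0.77 756 [ 0.615 -0.309  0.087] [ 0.605 -0.316  0.001] [ 0.669 -0.118  0.136]
   mask tester_grip 0.19 579 [ 0.558 -0.023  0.032] [ 0.533 -0.065  0.009] [0.585 0.054 0.038]
   mask tip_face 0.35 3348 [ 0.493 -0.328  0.032] [ 0.434 -0.342 -0.003] [ 0.567 -0.215  0.063]
acid_bottle_1 0.69 211.0 312.7 [0.5876 0.1535 0.0046]
acid_bottle_1 0.64 212.3 285.6 [0.5219 0.1506 0.0101]
   mask acid_bottle_1 0.91 370 [0.528 0.153 0.033] [ 0.515  0.143 -0.003] [0.552 0.233 0.083]
   mask acid_bottle_1 0.59 302 [0.591 0.16  0.038] [0.577 0.151 0.001] [0.606 0.218 0.082]
```

```bash
python3 - <<'E'
from h import *
ims=[]
for n,(r0,r1,c0,c1) in {"scene":(225,290,235,335),"side":(210,275,280,380)}.items():
    i=cv2.imread(f"pics/{n}0.png")[r0:r1,c0:c1]; ims.append(cv2.resize(i,None,fx=4,fy=4,interpolation=cv2.INTER_CUBIC))
ims2=[]
for n,(r0,r1,c0,c1) in {"scene":(225,385,360,480),"side":(235,370,260,400)}.items():
    i=cv2.imread(f"pics/{n}0.png")[r0:r1,c0:c1]; ims2.append(cv2.resize(i,(400,int(400*(r1-r0)/(c1-c0)))))
cv2.imwrite("pics/bar0.png",np.hstack(ims))
h=min(i.shape[0] for i in ims2); cv2.imwrite("pics/test0.png",np.hstack([i[:h] for i in ims2]))
print(telemetry.get_obs()["time_s"])
E
```

```text
1.65
```

View pics/bar0.png

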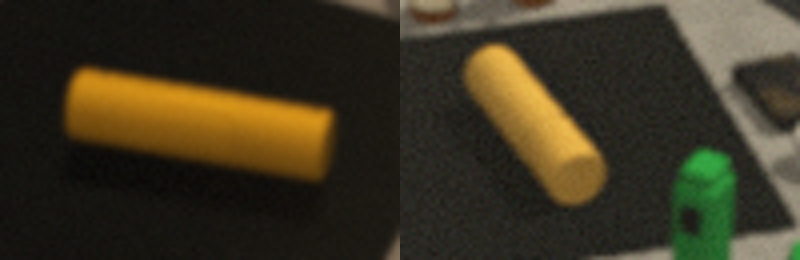

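View pics/test0.png

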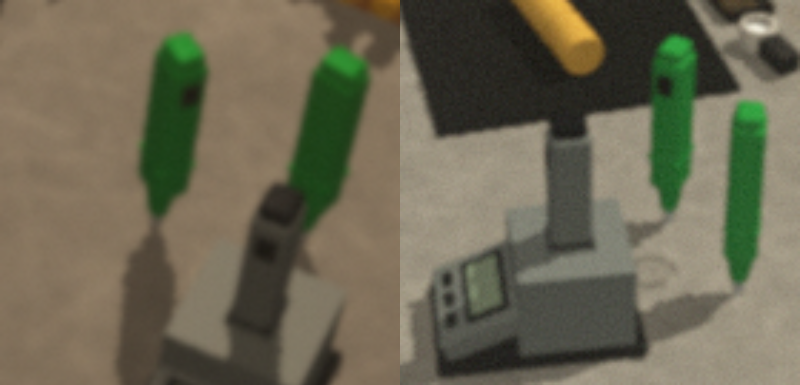

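The bar to use is the one on the mat (scene 255,285). The two gold bars on the rack (scene 205,485) and the chains are look-alikes. The tester is the grey one in the cradle (scene 298,441). The two green ones (255,412 and 258,460) are not meant, and the close crop confirms this choice. No flat shows on the bar's near side, so it probably faces +x.

```bash
python3 - <<'E'
from h import *
np.set_printoptions(suppress=True,precision=4)
p,M=tool(); print(p); print(M)
w=optics.read_camera("wrist"); T=np.eye(4);T[:3,:3]=M;T[:3,3]=p
X=np.linalg.inv(T)@w["cam_to_world"]; print("cam in tool",X)
for n,l,bx in [("scene","bar",None),("side","bar",None)]:
    c=optics.read_camera(n)
    P,v,u=cloud(c)
    hsv=cv2.cvtColor(c["image"],cv2.COLOR_BGR2HSV)[v,u]
    k=(P[:,0]>.5)&(P[:,0]<.62)&(P[:,1]>-.09)&(P[:,1]<.08)&(hsv[:,1]>120)&(P[:,2]>.012)
    Q=P[k]; 
    from scipy.optimize import least_squares
    # axis: point (x0 at y=0), slope s (dx/dy), z0 ; radius 16
    def f(a):
        d=np.array([a[1],1,0]);d/=np.linalg.norm(d); r=Q-np.array([a[0],0,a[2]]); r=r-np.outer(r@d,d); return np.linalg.norm(r,axis=1)-.016
    s=least_squares(f,[.56,0,.02],loss="soft_l1",f_scale=.002)
    t=np.array([s.x[1],1,0]);t/=np.linalg.norm(t); pr=(Q-[s.x[0],0,0])@t
    print(n,k.sum(),s.x,np.degrees(np.arctan(s.x[1])),pr.min(),pr.max(), s.x[0]+s.x[1]*(pr.min()+pr.max())/2, np.abs(s.fun).mean())
    k=(P[:,0]>.42)&(P[:,0]<.56)&(P[:,1]>-.38)&(P[:,1]<-.24)&(P[:,2]>.075)&(P[:,2]<.16)
    Q=P[k]; print(" tester",k.sum(),Q.min(0),Q.max(0),Q.mean(0))
    k=(P[:,0]>.40)&(P[:,0]<.58)&(P[:,1]>-.38)&(P[:,1]<-.24)&(abs(P[:,2]-.06)<.005)
    Q=P[k].astype(np.float32); print(" cradle top",k.sum(),cv2.minAreaRect(Q[:,:2]),np.percentile(Q,2,axis=0),np.percentile(Q,98,axis=0))
    k=(P[:,0]>.4)&(P[:,0]<.72)&(P[:,1]>-.18)&(P[:,1]<.16)&(abs(P[:,2]-.004)<.003)&(cv2.cvtColor(c["image"],cv2.COLOR_BGR2GRAY)[v,u]<45)
    Q=P[k].astype(np.float32); print(" mat",k.sum(),cv2.minAreaRect(Q[:,:2]))
E
```

```text
[0.2914 0.581  0.2396]
[[ 0.0001 -0.8939  0.4482]
 [ 0.      0.4482  0.8939]
 [-1.     -0.0001  0.0001]]
cam in tool [[-0.0005  0.2597 -0.9657 -0.1453]
 [ 0.0004  0.9657  0.2597  0.0706]
 [ 1.     -0.0003 -0.0006  0.0012]
 [ 0.      0.      0.      1.    ]]
scene 1144 [ 0.5573 -0.232   0.0208] -13.058996558552906 -0.06275106622142913 0.056747129034993404 0.5579912330405254 0.0013316082353602332
 tester 560 [ 0.4985 -0.3111  0.0755] [ 0.5221 -0.2899  0.1471] [ 0.5056 -0.3018  0.1171]Traceback (most recent call last):
  File "<stdin>", line 22, in <module>
cv2.error: OpenCV(4.12.0) /io/opencv/modules/imgproc/src/convhull.cpp:143: error: (-215:Assertion failed) total >= 0 && (depth == CV_32F || depth == CV_32S) in function 'convexHull'
```

```bash
python3 - <<'E'
from h import *
np.set_printoptions(suppress=True,precision=4)
from scipy.optimize import least_squares
for n in ["scene","side"]:
    c=optics.read_camera(n)
    P,v,u=cloud(c)
    hsv=cv2.cvtColor(c["image"],cv2.COLOR_BGR2HSV)[v,u]
    k=(P[:,0]>.5)&(P[:,0]<.62)&(P[:,1]>-.09)&(P[:,1]<.08)&(hsv[:,1]>120)&(P[:,2]>.012)
    Q=P[k]
    def f(a):
        d=np.array([a[1],1,0]);d/=np.linalg.norm(d); r=Q-np.array([a[0],0,a[2]]); r=r-np.outer(r@d,d); return np.linalg.norm(r,axis=1)-.016
    s=least_squares(f,[.56,0,.02],loss="soft_l1",f_scale=.002)
    t=np.array([s.x[1],1,0]);t/=np.linalg.norm(t); pr=(Q-[s.x[0],0,0])@t
    m=(pr.min()+pr.max())/2
    print(n,k.sum(),s.x,np.degrees(np.arctan(s.x[1])),pr.min(),pr.max(), "ctr",np.array([s.x[0],0,s.x[2]])+t*m, np.abs(s.fun).mean())
    k=(P[:,0]>.42)&(P[:,0]<.56)&(P[:,1]>-.38)&(P[:,1]<-.24)&(P[:,2]>.075)&(P[:,2]<.16)
    Q=P[k]; print(" tester",k.sum(),Q.min(0),Q.max(0),Q.mean(0))
    k=(P[:,0]>.40)&(P[:,0]<.58)&(P[:,1]>-.38)&(P[:,1]<-.24)&(abs(P[:,2]-.06)<.005)
    Q=np.ascontiguousarray(P[k][:,:2],dtype=np.float32); print(" cradle top",k.sum(),cv2.minAreaRect(Q),np.percentile(Q,2,axis=0),np.percentile(Q,98,axis=0))
    k=(P[:,0]>.4)&(P[:,0]<.72)&(P[:,1]>-.18)&(P[:,1]<.16)&(abs(P[:,2]-.004)<.003)&(cv2.cvtColor(c["image"],cv2.COLOR_BGR2GRAY)[v,u]<45)
    Q=np.ascontiguousarray(P[k][:,:2],dtype=np.float32); print(" mat",k.sum(),cv2.minAreaRect(Q))
E
```

```text
scene 1145 [ 0.5572 -0.2303  0.0209] -12.967054723258471 -0.06288444166755768 0.057519358857699356 ctr [ 0.5579 -0.0026  0.0209] 0.001379994213597527
 tester 563 [ 0.4988 -0.311   0.0753] [ 0.5229 -0.2903  0.146 ] [ 0.5057 -0.3018  0.1168]
 cradle top 1223 ((0.5134484767913818, -0.30062976479530334), (0.06648216396570206, 0.07025763392448425), 86.50489044189453) [ 0.4795 -0.3331] [ 0.5449 -0.2684]
 mat 8798 ((0.5756775140762329, 0.02905306965112686), (0.25231102108955383, 0.26347821950912476), 3.2973854541778564)
side 622 [ 0.5596 -0.2308  0.0197] -12.9959673326023 -0.06549842874322988 0.05782336711058997 ctr [ 0.5605 -0.0037  0.0197] 0.0018376054697353086
 tester 631 [ 0.5024 -0.3131  0.075 ] [ 0.5277 -0.2917  0.1445] [ 0.5145 -0.3078  0.1137]
 cradle top 961 ((0.5156282782554626, -0.30127957463264465), (0.06984946131706238, 0.0663234293460846), 86.46928405761719) [ 0.4832 -0.3343] [ 0.5477 -0.2687]
 mat 4373 ((0.5829905271530151, 0.01519380509853363), (0.25596415996551514, 0.23969320952892303), 3.09324049949646)
```

```bash
cat >> h.py <<'E'
def plan(target,zdir=None,xdir=(0,0,-1)):
    """shift (mm, tool axes) and rotvec (rad, tool axes) from measured pose to target TCP / z dir"""
    p,M=tool(); d=M.T@(np.array(target)-p)*1000
    rv=np.zeros(3)
    x=np.array(xdir,float); x/=np.linalg.norm(x)
    z=M[:,2] if zdir is None else np.array(zdir,float); z=z-x*(x@z); z/=np.linalg.norm(z)
    N=np.stack([x,np.cross(z,x),z],1); rv=R.from_matrix(M.T@N).as_rotvec()
    print("t",telemetry.get_obs()["time_s"],"p",p.round(4),"shift",d.round(1),"len",np.linalg.norm(d).round(1),"rv",rv.round(3),"F",telemetry.get_obs()["force"].round(2),"q",telemetry.get_obs()["qpos"].round(0))
E
python3 -m pendant '[[60,[3,-22,-12],[-0.04,0,0]],[60,[6,-58,-32],[-0.1,0,0]],[60,[9,-94,-52],[-0.16,0,0]],[60,[12,-130,-72],[-0.22,0,0]],[60,[14,-166,-92],[-0.28,0,0]],[60,[16,-202,-112],[-0.34,0,0]],[60,[18,-238,-131],[-0.4,0,0]],[60,[20,-274,-150],[-0.46,0,0]],[60,[22,-310,-170],[-0.52,0,0]],[60,[24,-346,-190],[-0.58,0,0]]]' 20
python3 -c "
from h import *
plan([0.676,0.024,0.20],[-.225,.974,0])"
```

```text
time_s: 2.68
tool_pos: [0.5164, 0.2544, 0.2159]
tool_rot: [-60.4, 89.9, 36.4]
force: [0.8, 0.6, 0.3]
grip_width: 0.06
t 2.6833 p [0.5164 0.2544 0.2159] shift [  15.9 -131.2 -247.7] len 280.7 rv [-0.109  0.     0.001] F [0.79 0.59 0.32] q [-35.  10.   7.  96.  -1.  74.  69.]
```

```bash
python3 -m pendant '[[60,[2,-18,-34],[-0.02,0,0]],[60,[4,-36,-68],[-0.04,0,0]],[60,[6,-54,-102],[-0.06,0,0]],[60,[8,-72,-136],[-0.08,0,0]],[60,[10,-90,-170],[-0.1,0,0]],[60,[13,-108,-204],[-0.109,0,0]],[60,[15,-124,-234],[-0.109,0,0]],[60,[16,-131,-248],[-0.109,0,0]],[60,[16,-131,-248],[-0.109,0,0]]]'
python3 - <<'E'
from h import *
c=optics.read_camera("wrist"); cv2.imwrite("pics/w1.png",c["image"])
for l in ["bar","bar_mark"]:
    for m in models.landmark_of("wrist",l): print(l,m)
plan([0.676,0.024,0.20],[-.225,.974,0])
E
```

```text
time_s: 3.43
tool_pos: [0.6754, 0.0188, 0.1989]
tool_rot: [169.2, 89.8, -88.4]
force: [-0.7, -1.1, -0.6]
grip_width: 0.0603
bar {'centre': [0.1796, 0.5012], 'confidence': 0.67}
bar_mark {'centre': [0.2092, 0.5039], 'confidence': 0.65}
t 3.5833 p [0.6737 0.0268 0.1994] shift [-0.6 -1.6 -3.2] len 3.6 rv [-0.001  0.002 -0.   ] F [-0.25  1.04 -0.54] q [-16.  23.  15.  83.  -6.  75. 103.]
```

View pics/w1.png

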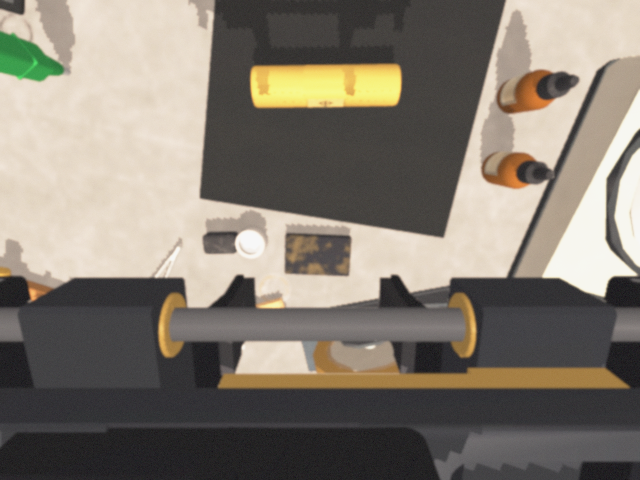

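```bash
cat >> h.py <<'E'
def barfit(n="wrist",save=None,x0=.56):
    from scipy.optimize import least_squares
    c=optics.read_camera(n); P,v,u=cloud(c)
    if save: cv2.imwrite(save,c["image"])
    hsv=cv2.cvtColor(c["image"],cv2.COLOR_BGR2HSV)[v,u]
    k=(P[:,0]>.46)&(P[:,0]<.66)&(P[:,1]>-.12)&(P[:,1]<.11)&(hsv[:,1]>90)&(P[:,2]>.012)&(P[:,2]<.05)
    Q=P[k]
    def f(a):
        d=np.array([a[1],1,0]);d/=np.linalg.norm(d); r=Q-np.array([a[0],0,a[2]]); r=r-np.outer(r@d,d); return np.linalg.norm(r,axis=1)-.016
    s=least_squares(f,[x0,-.23,.02],loss="soft_l1",f_scale=.001)
    t=np.array([s.x[1],1,0]);t/=np.linalg.norm(t); pr=(Q-[s.x[0],0,0])@t
    lo,hi=np.percentile(pr,[.5,99.5]); ctr=np.array([s.x[0],0,s.x[2]])+t*(lo+hi)/2
    print(n,"n",k.sum(),"t",t.round(4),"len",round(hi-lo,4),"ctr",ctr.round(4),"res",np.abs(s.fun).mean().round(5))
    nn=np.array([t[1],-t[0],0]) # perp, roughly +x
    # mark angle
    for m in models.landmark_of(n,"bar_mark"):
        r,q=np.array(m["centre"])*[480,640]
        o=c["cam_to_world"][:3,3]; d=cam_pt(c,r,q,1.0)-o; d/=np.linalg.norm(d)
        # intersect with cylinder r=13.8mm (mark on axis plane)
        oc=o-ctr; oc2=np.array([oc@nn,oc[2]]); d2=np.array([d@nn,d[2]])
        A=d2@d2;B=oc2@d2;C=oc2@oc2-.0138**2; D=B*B-A*C
        if D<0: print(" mark misses",m["confidence"]); continue
        l=(-B-np.sqrt(D))/A; h=oc2+l*d2
        print(" mark conf",round(m["confidence"],2),"px",round(r,1),round(q,1),"tilt to +x deg",np.degrees(np.arctan2(h[0],h[1])).round(1),"along",((o+l*d-ctr)@t).round(4),"pt",(o+l*d).round(4))
    return c,ctr,t
E
python3 - <<'E'
from h import *
barfit("wrist"); barfit("scene"); barfit("side")
E
```

```text
wrist n 6014 t [-0.2276  0.9737  0.    ] len 0.1177 ctr [ 5.585e-01 -1.000e-04  1.970e-02] res 0.00055
 mark conf 0.58 px 101.6 309.9 tilt to +x deg 73.0 along -0.0044 pt [ 0.5724 -0.0014  0.0238]
scene n 1144 t [-0.2266  0.974   0.    ] len 0.1191 ctr [ 0.5578 -0.0029  0.0208] res 0.00137
 mark conf 0.74 px 250.5 286.4 tilt to +x deg 8.2 along -0.0022 pt [ 0.5602 -0.0046  0.0345]
side n 618 t [-0.2242  0.9746  0.    ] len 0.1193 ctr [ 0.5608 -0.0048  0.0198] res 0.00179
 mark conf 0.97 px 238.0 317.0 tilt to +x deg 13.8 along -0.0104 pt [ 0.5663 -0.0142  0.0332]
```

```bash
python3 -c "
from h import *
plan([0.5653,0.0006,0.070],[-.2270,.974,0])"
```

```text
t 3.8833 p [0.6739 0.0262 0.1999] shift [129.9 111.7  -0.7] len 171.3 rv [-0.003  0.     0.001] F [ 0.08 -0.32 -0.2 ] q [-16.  23.  15.  83.  -6.  75. 103.]
```

```bash
python3 -m pendant '[[60,[10,20,0],[0,0,0]],[60,[25,50,0],[0,0,0]],[60,[45,80,0],[0,0,0]],[60,[75,104,-1],[0,0,0]],[60,[105,112,-1],[0,0,0]],[60,[122,112,-1],[-0.003,0,0]],[60,[130,112,-1],[-0.003,0,0]],[60,[130,112,-1],[-0.003,0,0]],[60,[130,112,-1],[-0.003,0,0]]]'
python3 -c "
from h import *
c=optics.read_camera('wrist'); cv2.imwrite('pics/w2.png',c['image'])
plan([0.5653,0.0006,0.053],[-.2270,.974,0])"
```

```text
time_s: 4.63
tool_pos: [0.5661, -0.0007, 0.0703]
tool_rot: [-99.6, 89.9, 3.4]
force: [1.0, -0.3, -0.0]
grip_width: 0.0601
t 4.6833 p [ 0.5667 -0.0007  0.071 ] shift [18.   1.1  1.6] len 18.1 rv [-0.001 -0.     0.003] F [ 0.42 -0.27  0.69] q [-15.  17.  15. 107.  -5.  57. 104.]
```

View pics/w2.png

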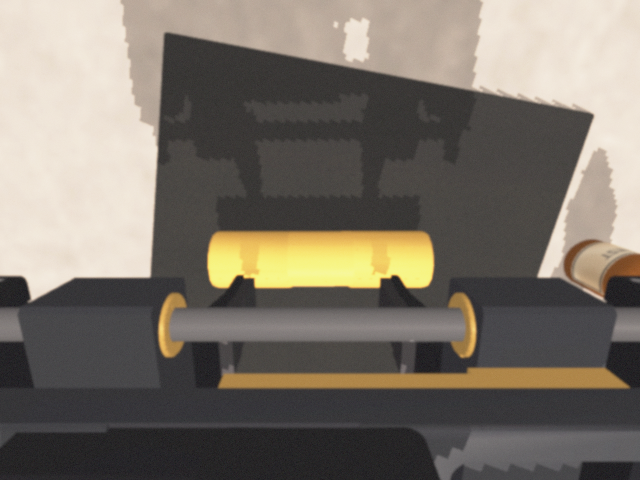

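```bash
python3 -m pendant '[[60,[8,1,1],[0,0,0]],[60,[15,1,1],[0,0,0]],[60,[17,1,1],[0,0,0]],[60,[18,1,1],[0,0,0]],[60,[18,1,1],[0,0,0]]]'
```

```text
time_s: 5.1
tool_pos: [0.5659, 0.0003, 0.0532]
tool_rot: [-88.3, 89.8, 14.8]
force: [-0.5, 0.7, 7.4]
grip_width: 0.0601
```

```bash
python3 -m pendant '[[60,[0,2,0],[0,0,0]],[60,[0,5,0],[0,0,0]],[60,[0,8,0],[0,0,0]],[60,[0,11,0],[0,0,0]],[60,[0,14,0],[0,0,0]],[60,[0,17,0],[0,0,0]],[60,[0,20,0],[0,0,0]],[60,[0,23,0],[0,0,0]],[60,[0,25,0],[0,0,0]],[60,[0,25,0],[0,0,0]]]'
python3 -c "
from h import *
barfit('wrist','pics/w3.png',.545)
plan([0.5653,0.0006,0.053],[-.2270,.974,0])"
```

```text
time_s: 5.93
tool_pos: [0.5411, -0.0055, 0.0532]
tool_rot: [-86.7, 89.8, 16.3]
force: [0.4, 0.9, 7.1]
grip_width: 0.0601
wrist n 8632 t [-0.2275  0.9738  0.    ] len 0.1177 ctr [ 0.547  -0.0025  0.0201] res 0.00063
 mark conf 0.87 px 313.9 315.6 tilt to +x deg 28.1 along -0.0013 pt [ 0.5536 -0.0023  0.0322]
t 6.0333 p [ 0.5413 -0.0054  0.0532] shift [  0.3 -24.7   0.5] len 24.7 rv [-0.002  0.     0.004] F [-0.12  0.34  8.15] q [-15.  15.  15. 111.  -5.  54. 105.]
```

View pics/w3.png

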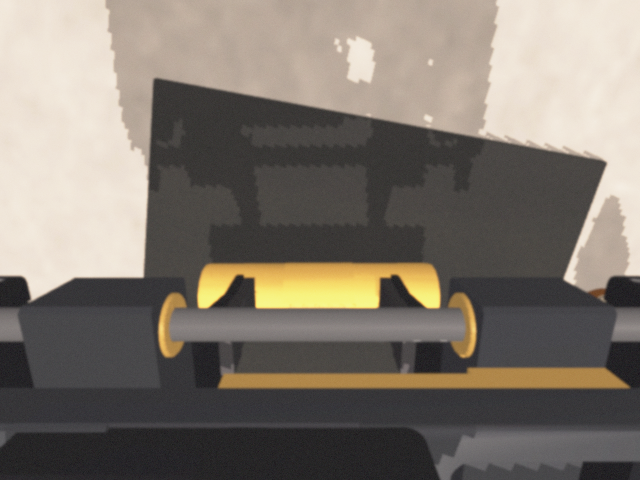

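```bash
python3 -m pendant '[[60,[-6,0,0],[0,0,0]],[60,[-8,-6,0],[0,0,0]],[60,[-8,-13,0],[0,0,0]],[60,[-4,-13,0],[0,0,0]],[60,[-1,-13,0],[0,0,0]],[60,[0,-13,0],[0,0,0]],[60,[0,-13,0],[0,0,0]]]'
python3 -m pendant '[[60,[0,2,0],[0,0,0]],[60,[0,5,0],[0,0,0]],[60,[0,8,0],[0,0,0]],[60,[0,11,0],[0,0,0]],[60,[0,14,0],[0,0,0]],[60,[0,16,0],[0,0,0]],[60,[0,17,0],[0,0,0]],[60,[0,17,0],[0,0,0]]]'
python3 -c "
from h import *
barfit('wrist','pics/w4.png',.545)
plan([0.5653,0.0006,0.053],[-.2270,.974,0])"
```

```text
time_s: 6.62
tool_pos: [0.5544, -0.0024, 0.0532]
tool_rot: [-89.7, 89.8, 13.3]
force: [-0.0, 1.4, 10.0]
grip_width: 0.0602
time_s: 7.28
tool_pos: [0.5374, -0.0064, 0.0531]
tool_rot: [-88.6, 89.8, 14.5]
force: [-0.7, 0.1, 11.7]
grip_width: 0.0597
wrist n 9204 t [-0.2276  0.9738  0.    ] len 0.1178 ctr [ 0.5383 -0.0046  0.0199] res 0.00057
 mark conf 0.97 px 295.1 315.8 tilt to +x deg 2.6 along -0.0012 pt [ 0.5392 -0.0056  0.0337]
t 7.3833 p [ 0.5375 -0.0064  0.0531] shift [  0.2 -28.7   0.6] len 28.7 rv [-0.002  0.     0.004] F [-0.92  0.26 11.23] q [-15.  15.  15. 111.  -5.  54. 105.]
```

```bash
python3 -m pendant '[[60,[-5,0,0],[0,0,0]],[60,[-25,-10,0],[0,0,0]],[60,[-55,-35,0],[0,0,0]],[60,[-85,-60,0],[0,0,0]],[60,[-110,-80,0],[0,0,0]],[60,[-120,-85,0],[0,0,0]],[60,[-120,-85,0],[0,0,0]],[60,[-120,-85,0],[0,0,0]]]'
python3 -c "
from h import *
c,ctr,t=barfit('wrist','pics/w5.png',.538)
P,v,u=cloud(c); 
n=np.array([t[1],-t[0],0]); r=P-ctr; a=r@t; b=r@n
k=(abs(a)<.012)&(abs(b)<.006)&(abs(r[:,2])<.03); A=np.c_[a[k],b[k],np.ones(k.sum())]; s=np.linalg.lstsq(A,P[k][:,2],rcond=None)[0]
print('plane',k.sum(),s,'tilt across deg',-np.degrees(np.arctan(s[1])),'along',np.degrees(np.arctan(s[0])))
r0,c0=[int(x) for x in proj(c,ctr+[0,0,.0138])]
cv2.imwrite('pics/w5c.png',cv2.resize(c['image'][max(r0-60,0):r0+60,max(c0-80,0):c0+80],None,fx=4,fy=4,interpolation=cv2.INTER_CUBIC))
barfit('scene',None,.538);barfit('side',None,.538)
plan([0.5653,0.0006,0.053],[0,1,0])"
```

```text
time_s: 8.05
tool_pos: [0.6173, 0.0119, 0.17]
tool_rot: [87.8, 89.8, -169.2]
force: [-0.4, 0.6, -1.0]
grip_width: 0.06
wrist n 5708 t [-0.2279  0.9737  0.    ] len 0.1179 ctr [ 0.5377 -0.0049  0.0197] res 0.00047
 mark conf 0.79 px 129.8 314.3 tilt to +x deg -0.0 along -0.0026 pt [ 0.5383 -0.0075  0.0335]
plane 543 [-0.00986318  0.04669498  0.03403675] tilt across deg -2.6734833067206667 along -0.5651001883057808
scene n 1181 t [-0.226   0.9741  0.    ] len 0.1191 ctr [ 0.5369 -0.0078  0.0205] res 0.00141
 mark conf 0.96 px 259.6 280.8 tilt to +x deg -0.3 along 0.0016 pt [ 0.5365 -0.0062  0.0343]
side n 621 t [-0.2234  0.9747  0.    ] len 0.1211 ctr [ 0.5394 -0.0084  0.0196] res 0.00184
 mark conf 0.6 px 236.5 303.8 tilt to +x deg 8.1 along 0.0053 pt [ 0.5401 -0.0028  0.0332]
 mark misses 0.29
t 8.35 p [0.6173 0.012  0.1703] shift [117.4  53.    0.6] len 128.8 rv [ 0.227  0.    -0.002] F [0.34 0.65 0.07] q [-16.  17.  15.  94.  -5.  70. 103.]
```

View pics/w5c.png

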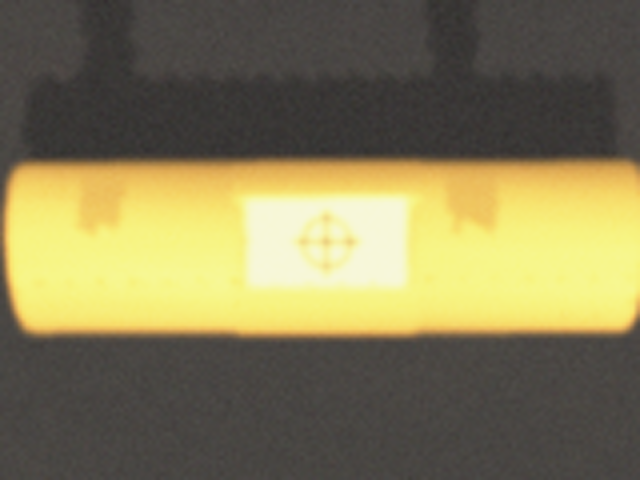

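```bash
python3 -c "
from h import *
c=cv2.imread('pics/w5.png')
cc=optics.read_camera('wrist')
ctr=np.array([.5377,-.0049,.0197]); r0,c0=[int(x) for x in proj(cc,ctr+[0,0,.0138])]
r=r0-60+241/4-.4; q=c0-80+327/4-.4
print(r,q,'cross',ray_z(cc,r,q,.0338))
plan([0.56,-0.30,0.25],[0,1,0])"
```

```text
128.85 318.35 cross [ 0.53705606 -0.00446998  0.0338    ]
t 8.4 p [0.6177 0.0121 0.1707] shift [ -79.2  126.5 -291.1] len 327.1 rv [ 0.227  0.    -0.002] F [-0.41  0.29  0.26] q [-16.  17.  15.  94.  -5.  70. 103.]
```

```bash
python3 -m pendant '[[87,[-15,8,-20],[0.02,0,0]],[87,[-35,24,-55],[0.05,0,0]],[87,[-55,40,-92],[0.08,0,0]],[87,[-70,56,-129],[0.11,0,0]],[87,[-79,72,-166],[0.14,0,0]],[87,[-79,88,-203],[0.17,0,0]],[87,[-79,104,-240],[0.2,0,0]],[87,[-79,119,-273],[0.227,0,0]],[87,[-79,126,-291],[0.227,0,0]],[87,[-79,126,-291],[0.227,0,0]]]'
python3 - <<'E'
from h import *
c=optics.read_camera("wrist"); cv2.imwrite("pics/w6.png",c["image"])
for l in ["tester_grip","cradle","tip_face"]:
    for m in models.landmark_of("wrist",l): print(l,round(m["confidence"],2),np.array(m["centre"])*[480,640])
P,v,u=cloud(c)
for nm,z0,z1 in [("top",.134,.152),("cradle",.055,.065)]:
    k=(abs(P[:,0]-.513)<.05)&(abs(P[:,1]+.301)<.05)&(P[:,2]>z0)&(P[:,2]<z1)
    Q=np.ascontiguousarray(P[k][:,:2],dtype=np.float32)
    if len(Q): print(nm,len(Q),cv2.minAreaRect(Q),np.median(P[k],0).round(4), np.percentile(P[k],[2,98],axis=0).round(4))
plan([0.56,-0.30,0.25],[0,1,0])
E
```

```text
time_s: 9.23
tool_pos: [0.5578, -0.3069, 0.2505]
tool_rot: [159.4, 89.8, -111.1]
force: [-0.0, -0.2, 0.2]
grip_width: 0.0871
tester_grip 0.89 [182.496 323.52 ]
tester_grip 0.69 [267.984 407.808]
tester_grip 0.61 [297.12  329.472]
cradle 0.66 [150.288 324.224]
top 767 ((0.5146075487136841, -0.2982671856880188), (0.019453484565019608, 0.0222385972738266), 89.27352142333984) [ 0.514  -0.2986  0.1425] [[ 0.5042 -0.3073  0.1341]
 [ 0.5249 -0.2893  0.1443]]
cradle 4156 ((0.5149853229522705, -0.2983723282814026), (0.06612320244312286, 0.06602941453456879), 86.84523010253906) [ 0.5099 -0.2998  0.0601] [[ 0.483  -0.3303  0.0586]
 [ 0.5468 -0.2663  0.0617]]
t 9.4333 p [ 0.5621 -0.2975  0.2502] shift [ 0.2  2.1 -2.5] len 3.2 rv [0.003 0.002 0.   ] F [-0.02  0.47  0.03] q [  4.  17.  27.  85.  -8.  79. 122.]
```

View pics/w6.png

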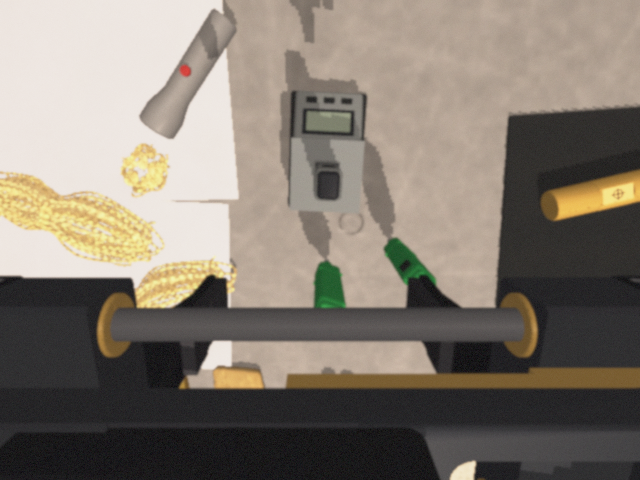

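```bash
python3 -c "
from h import *
plan([0.5145,-0.2985,0.100],[.055,.9985,0])"
```

```text
t 9.4333 p [ 0.5621 -0.2975  0.2502] shift [150.2  47.6  -1.1] len 157.5 rv [ 0.058  0.002 -0.   ] F [-0.02  0.47  0.03] q [  4.  17.  27.  85.  -8.  79. 122.]
```

```bash
python3 -m pendant '[[87,[15,15,0],[0.02,0,0]],[87,[35,32,-1],[0.04,0,0]],[87,[55,44,-1],[0.058,0,0]],[87,[70,48,-1],[0.058,0.002,0]],[87,[80,48,-1],[0.058,0.002,0]],[87,[80,48,-1],[0.058,0.002,0]],[87,[80,48,-1],[0.058,0.002,0]]]'
python3 - <<'E'
from h import *
c=optics.read_camera("wrist"); cv2.imwrite("pics/w7.png",c["image"])
plan([0.5145,-0.2985,0.100],[.055,.9985,0])
E
```

```text
time_s: 10.02
tool_pos: [0.5145, -0.2992, 0.1706]
tool_rot: [-168.8, 89.9, -81.9]
force: [0.6, 0.3, 0.5]
grip_width: 0.0872
t 10.0667 p [ 0.5148 -0.2998  0.1714] shift [71.4  0.5  1.4] len 71.4 rv [-0.001 -0.002  0.002] F [-0.28  0.01  1.46] q [  4.  15.  28.  97.  -7.  69. 120.]
```

View pics/w7.png

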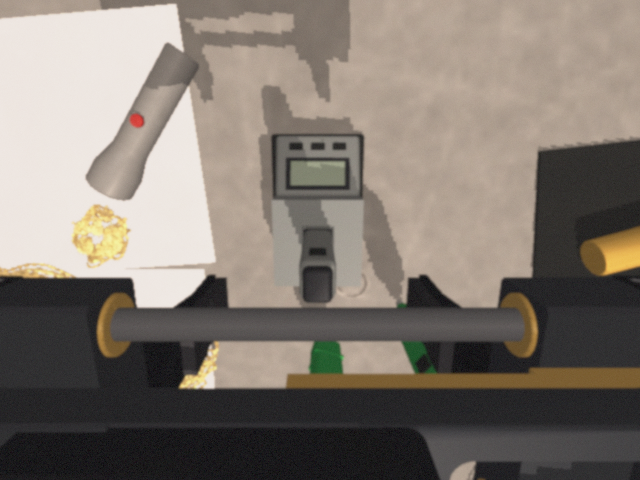

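```bash
python3 -m pendant '[[87,[8,0,1],[0,0,0]],[87,[22,0,1],[0,0,0]],[87,[38,0,1],[0,0,0]],[87,[54,0,1],[0,0,0]],[87,[65,0,1],[0,0,0]],[87,[71,0,1],[0,0,0]],[87,[71,0,1],[0,0,0]],[87,[71,0,1],[0,0,0]]]'
python3 - <<'E'
from h import *
c=optics.read_camera("wrist"); cv2.imwrite("pics/w8.png",c["image"])
plan([0.5145,-0.2985,0.100],[.055,.9985,0])
E
```

```text
time_s: 10.73
tool_pos: [0.5137, -0.2999, 0.0999]
tool_rot: [-168.2, 89.9, -81.5]
force: [0.5, -0.7, -0.8]
grip_width: 0.0872
t 10.7833 p [ 0.514  -0.3001  0.1004] shift [ 0.4 -0.4  1.6] len 1.7 rv [-0.003 -0.002  0.001] F [ 0.09 -0.14  0.4 ] q [  5.  19.  27. 101.  -9.  62. 122.]
```

View pics/w8.png

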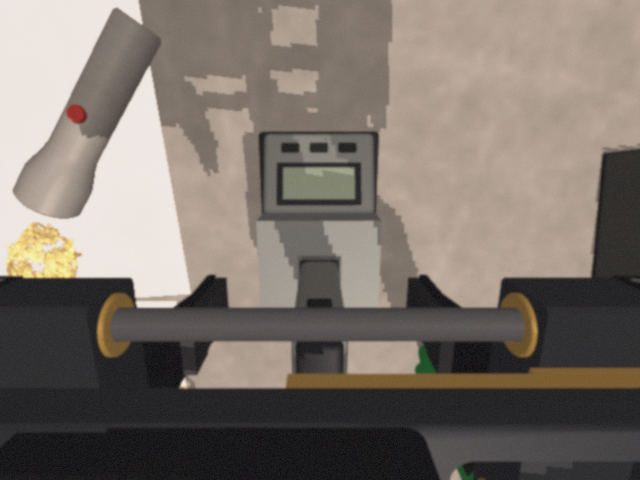

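```bash
python3 -m pendant '[[40,[0,0,1],[0,0,0]],[20,[0,0,1],[0,0,0]],[10,[0,0,1],[0,0,0]],[0,[0,0,1],[0,0,0]],[0,[0,0,1],[0,0,0]],[0,[0,0,1],[0,0,0]],[0,[0,0,1],[0,0,0]],[0,[0,0,1],[0,0,0]]]' 20
```

```text
time_s: 11.45
tool_pos: [0.5135, -0.2987, 0.0996]
tool_rot: [-176.3, 89.9, -89.7]
force: [-0.1, 0.3, -0.5]
grip_width: 0.0416
```

```bash
python3 -m pendant '[[0,[0,0,0],[0,0,0]],[0,[0,0,0],[0,0,0]],[0,[0,0,0],[0,0,0]],[0,[0,0,0],[0,0,0]],[0,[0,0,0],[0,0,0]],[0,[0,0,0],[0,0,0]]]' 20
```

```text
time_s: 11.95
tool_pos: [0.5135, -0.2987, 0.0995]
tool_rot: [-175.0, 89.9, -88.3]
force: [-0.2, -0.4, -0.3]
grip_width: 0.0203
```

```bash
python3 -m pendant '[[0,[0,0,0],[0,0,0]],[0,[-4,0,0],[0,0,0]],[0,[-12,0,0],[0,0,0]],[0,[-22,0,0],[0,0,0]],[0,[-33,0,0],[0,0,0]],[0,[-44,0,0],[0,0,0]],[0,[-55,0,0],[0,0,0]],[0,[-66,0,0],[0,0,0]],[0,[-75,0,0],[0,0,0]],[0,[-80,0,0],[0,0,0]]]' 25
python3 - <<'E'
from h import *
for n in ["scene","side"]:
    c=optics.read_camera(n); cv2.imwrite(f"pics/{n}9.png",c["image"])
    for m in models.landmark_of(n,"tip_face"): print(n,round(m["confidence"],2),np.array(m["centre"])*[480,640])
a=cv2.imread("pics/scene9.png")[180:400,330:530]; b=cv2.imread("pics/side9.png")[180:400,240:440]
cv2.imwrite("pics/l9.png",cv2.resize(np.hstack([a,b]),None,fx=2,fy=2))
plan([0.537,-0.0045,0.18],[-.2270,.974,0])
E
```

```text
time_s: 12.78
tool_pos: [0.5141, -0.2989, 0.1815]
tool_rot: [-138.3, 89.8, -51.6]
force: [0.1, 0.3, -1.3]
grip_width: 0.0195
t 12.9833 p [ 0.5133 -0.2984  0.1793] shift [ -1.3  -6.7 294.8] len 294.9 rv [-0.287 -0.002 -0.001] F [-0.45  0.36 -0.94] q [  4.  14.  28.  97.  -7.  70. 120.]
```

View pics/l9.png

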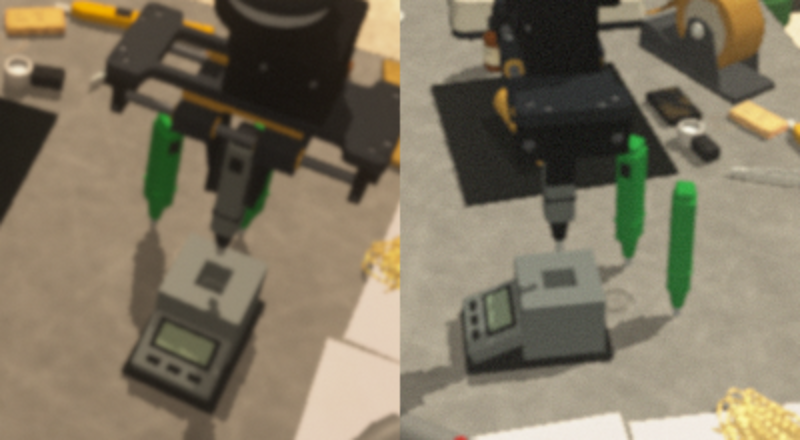

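```bash
python3 -m pendant '[[0,[0,0,10],[0,0,0]],[0,[0,0,30],[0,0,0]],[0,[0,0,60],[0,0,0]],[0,[0,-1,95],[0,0,0]],[0,[0,-2,130],[0,0,0]],[0,[0,-3,165],[0,0,0]],[0,[0,-4,200],[0,0,0]],[0,[0,-5,235],[0,0,0]],[0,[0,-6,262],[0,0,0]],[0,[0,-7,280],[0,0,0]]]'
python3 -m pendant '[[0,[0,0,8],[0,0,0]],[0,[0,0,13],[0,0,0]],[0,[0,0,14],[0,0,0]],[0,[0,0,14],[0,0,0]],[0,[0,0,14],[0,0,0]]]'
python3 - <<'E'
from h import *
for n in ["scene","side"]:
    c=optics.read_camera(n); cv2.imwrite(f"pics/{n}10.png",c["image"])
    for l in ["tip_face","bar_mark"]:
        for m in models.landmark_of(n,l): print(n,l,round(m["confidence"],2),np.array(m["centre"])*[480,640])
    print(n,"pred tip",proj(c,tool()[0]+[0,0,-.092]),"pred mark",proj(c,np.array([.537,-.0045,.0338])))
a=cv2.imread("pics/scene10.png")[180:300,210:350]; b=cv2.imread("pics/side10.png")[160:280,240:380]
cv2.imwrite("pics/l10.png",cv2.resize(np.hstack([a,b]),(800,343),interpolation=cv2.INTER_CUBIC))
c=optics.read_camera("wrist"); cv2.imwrite("pics/w10.png",c["image"])
plan([0.537,-0.0045,0.18],[-.2270,.974,0])
E
```

```text
time_s: 13.82
tool_pos: [0.5358, -0.0144, 0.1783]
tool_rot: [105.4, 89.9, -167.6]
force: [0.1, 0.6, -0.7]
grip_width: 0.02
time_s: 14.23
tool_pos: [0.5373, -0.0073, 0.1789]
tool_rot: [177.2, 89.8, -96.3]
force: [0.3, -0.2, -0.5]
grip_width: 0.0198
scene bar_mark 0.68 [259.584 278.912]
scene pred tip (np.float64(238.66111901196345), np.float64(279.72410000394984)) pred mark (np.float64(259.2476892322379), np.float64(280.1481156234662))
side bar_mark 0.85 [236.304 301.888]
side pred tip (np.float64(215.21305815240174), np.float64(302.2316748537389)) pred mark (np.float64(236.84030988150164), np.float64(302.4907533574703))
t 14.5833 p [ 0.5374 -0.0059  0.179 ] shift [-1.   0.5  1.3] len 1.8 rv [-0.287 -0.002 -0.   ] F [ 0.08  0.76 -1.44] q [-17.   7.  16. 104.  -2.  69.  86.]
```

View pics/l10.png

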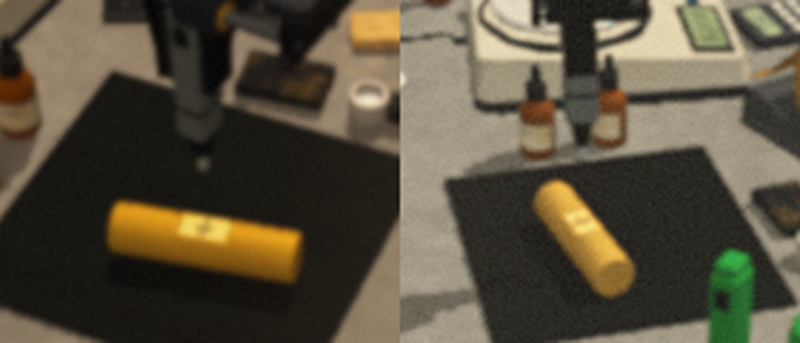

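View pics/w10.png

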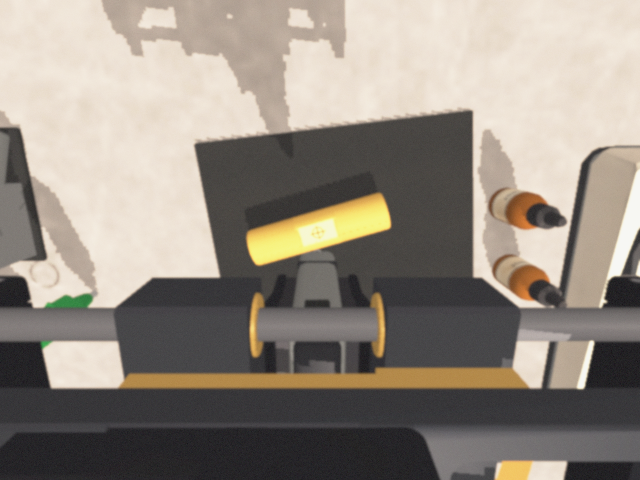

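```bash
python3 - <<'E'
from h import *
c=optics.read_camera("wrist")
i=c["image"][215:250,295:342]; cv2.imwrite("pics/w10c.png",cv2.resize(i,None,fx=14,fy=14,interpolation=cv2.INTER_CUBIC))
for m in models.landmark_of("wrist","bar_mark"): 
    q=np.array(m["centre"])*[480,640]; print(m["confidence"],q,ray_z(c,*q,.0338))
print(ray_z(c,232,318,.0338)); plan([.537,-.0045,.134])
E
```

```text
0.94 [231.792 312.32 ] [ 0.53678049 -0.0087956   0.0338    ]
[ 0.53722942 -0.00409155  0.0338    ]
t 14.6833 p [ 0.5374 -0.0056  0.179 ] shift [45.   0.5  1.2] len 45.0 rv [ 0.    -0.002  0.   ] F [-0.26 -0.14 -1.68] q [-17.   7.  16. 104.  -2.  69.  86.]
```

View pics/w10c.png

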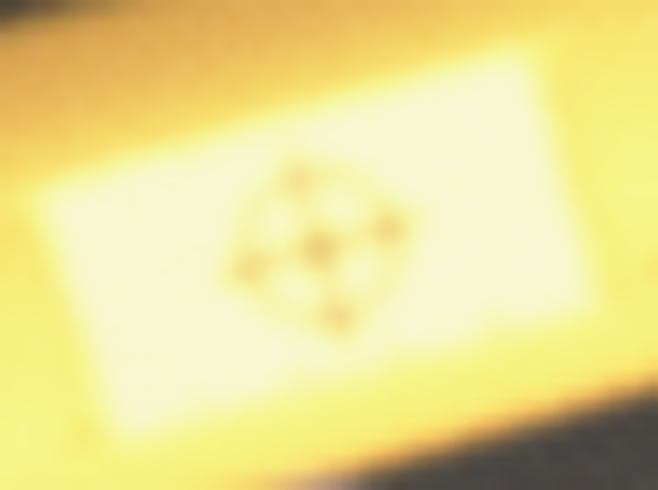

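```bash
python3 -m pendant '[[0,[6,0,1],[0,0,0]],[0,[16,0,1],[0,0,0]],[0,[27,0,1],[0,0,0]],[0,[36,0,1],[0,0,0]],[0,[42,0,1],[0,0,0]],[0,[45,0,1],[0,0,0]],[0,[45,0,1],[0,0,0]],[0,[45,0,1],[0,0,0]]]'
python3 - <<'E'
from h import *
o=[]
for n,(r,q) in {"scene":(235,245),"side":(205,265)}.items():
    c=optics.read_camera(n); o.append(cv2.resize(c["image"][r:r+40,q:q+60],(780,290*780//435) if 0 else (400,267),interpolation=cv2.INTER_CUBIC))
    print(n,"pred tip",proj(c,tool()[0]+[0,0,-.092]),"pred mark",proj(c,np.array([.537,-.0045,.0338])))
cv2.imwrite("pics/l11.png",np.hstack(o))
plan([.537,-.0045,.1215])
E
```

```text
time_s: 15.35
tool_pos: [0.5375, -0.0046, 0.1339]
tool_rot: [180.0, 89.9, -93.3]
force: [0.6, 0.8, -0.9]
grip_width: 0.0201
scene pred tip (np.float64(255.74259063565393), np.float64(280.1656457104118)) pred mark (np.float64(259.2476892322379), np.float64(280.1481156234662))
side pred tip (np.float64(233.30118010784835), np.float64(302.8319787546237)) pred mark (np.float64(236.84030988150164), np.float64(302.4907533574703))
t 15.45 p [ 0.5379 -0.0046  0.1345] shift [13.   0.9  0.1] len 13.0 rv [ 0.    -0.002  0.001] F [ 0.42 -0.23 -0.83] q [-17.   9.  15. 107.  -3.  64.  87.]
```

View pics/l11.png

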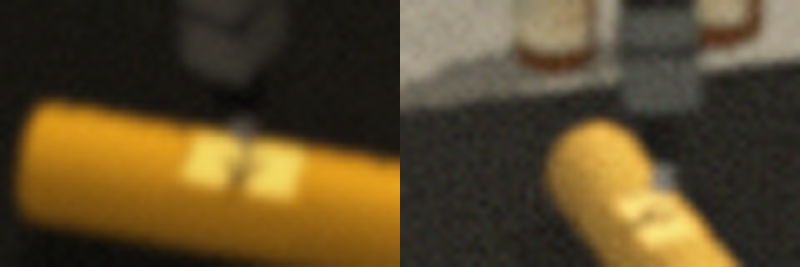

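```bash
python3 -m pendant '[[0,[2,1.5,0],[0,0,0]],[0,[4,1.5,0],[0,0,0]],[0,[6,1.5,0],[0,0,0]],[0,[8,1.5,0],[0,0,0]],[0,[9,1.5,0],[0,0,0]],[0,[10,1.5,0],[0,0,0]],[0,[10,1.5,0],[0,0,0]],[0,[10,1.5,0],[0,0,0]]]'
python3 - <<'E'
from h import *
o=[];F=[]
for n,(r,q) in {"scene":(235,245),"side":(205,265)}.items():
    c=optics.read_camera(n); F.append(telemetry.get_obs()["force"][2]); o.append(cv2.resize(c["image"][r:r+40,q:q+60],(400,267),interpolation=cv2.INTER_CUBIC))
cv2.imwrite("pics/l12.png",np.hstack(o)); print(F)
plan([.537,-.0045,.1215])
E
```

```text
time_s: 16.12
tool_pos: [0.5362, -0.0045, 0.1241]
tool_rot: [-168.3, 89.9, -81.6]
force: [0.6, 0.0, 0.4]
grip_width: 0.0196
[np.float64(-0.3912004535903798), np.float64(-0.3487490185829518)]
t 16.2167 p [ 0.5361 -0.0045  0.1242] shift [ 2.7 -0.9  0. ] len 2.8 rv [ 0.    -0.002  0.   ] F [-0.51  0.33 -0.35] q [-17.  10.  15. 108.  -3.  63.  87.]
```

View pics/l12.png

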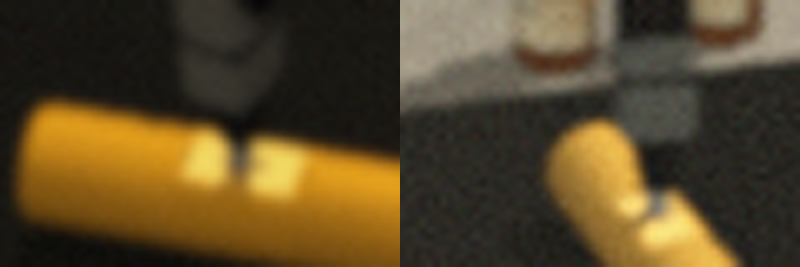

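```bash
python3 -m pendant '[[0,[0.8,0,0],[0,0,0]],[0,[1.6,0,0],[0,0,0]],[0,[2.5,0,0],[0,0,0]],[0,[2.5,0,0],[0,0,0]],[0,[2.5,0,0],[0,0,0]]]'
python3 - <<'E'
from h import *
F=[]
for i in range(16):
    c=optics.read_camera("scene" if i%2 else "side"); F.append(telemetry.get_obs()["force"])
    if i>13: cv2.imwrite(f"pics/{'scene' if i%2 else 'side'}13.png",c["image"])
F=np.array(F);print(F.mean(0),F.std(0)/4)
a=cv2.imread("pics/scene13.png")[225:285,235:325]; b=cv2.imread("pics/side13.png")[195:255,255:345]
cv2.imwrite("pics/l13.png",cv2.resize(np.hstack([a,b]),(800,267),interpolation=cv2.INTER_CUBIC))
plan([.537,-.0045,.1215])
E
```

```text
time_s: 16.63
tool_pos: [0.536, -0.0045, 0.1215]
tool_rot: [-172.5, 89.9, -85.8]
force: [-0.1, 0.0, 0.7]
grip_width: 0.0198
[-0.02313025  0.1846412   0.93593076] [0.10438604 0.09361612 0.10319495]
t 17.4333 p [ 0.536  -0.0045  0.1215] shift [-0.  -1.   0.1] len 1.0 rv [ 0.    -0.002  0.   ] F [-0.66  0.51  0.81] q [-17.  10.  15. 108.  -3.  62.  87.]
```

View pics/l13.png

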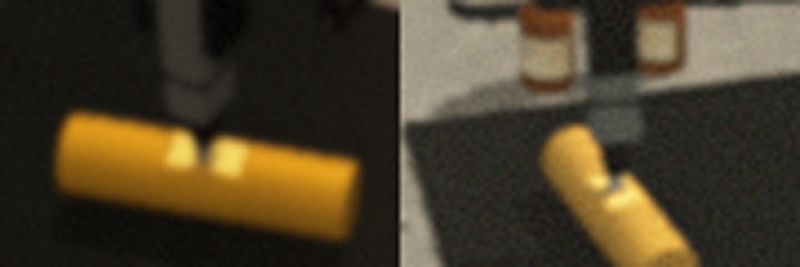

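```bash
python3 - <<'E'
from h import *
barfit('scene',None,.538);barfit('side',None,.538)
o=telemetry.get_obs(); print(o["time_s"],o["tool_pos"],o["force"],o["grip_width"])
print(env.sign_off())
E
```

```text
scene n 1169 t [-0.2274  0.9738  0.    ] len 0.1187 ctr [ 0.5371 -0.008   0.0206] res 0.00141
 mark conf 0.75 px 259.3 278.7 tilt to +x deg -2.1 along 0.0057 pt [ 0.5353 -0.0026  0.0344]
side n 598 t [-0.2275  0.9738  0.    ] len 0.1199 ctr [ 0.5398 -0.0092  0.0196] res 0.00204
 mark conf 0.9 px 237.1 300.4 tilt to +x deg -22.3 along 0.0081 pt [ 0.5329 -0.0025  0.0324]
17.6333 [ 0.53597905 -0.00451242  0.12147926] [-0.38995902  0.66825844  1.71782125] 0.019924584908697748
the job is handed in; nothing more can be done
None
```

The job is handed in at about 17.6 s. The flat faces up, and the tester is held on the cross with its tip pushed in about half-way; `sign_off()` gives no verdict, so this rests on my own checks.

- **Rolling the bar:** I rolled it about 21 mm towards the robot in two light strokes (7–12 N), with the open fingertips either side of the flat, then lifted clear. The wrist camera then put the flat within about 0–3° of straight up.
- **Placing the tester:** I drew the grey tester straight up out of its cradle and lowered it onto the cross.
- **Last checks:**
  - **Push:** the force averages about 2.0 N net of the tester's weight, and the tool height implies the tip is about 4.3 mm in. Both mean roughly half-way.
  - **Position:** the tip sits at the middle of the flat in both outside views, within about 1–2 mm.
  - **Grip and bar:** the grip is firm at 19.9 mm, and the bar has not moved within what the cameras can measure.
- **Disagreement:** after contact, the side camera's network put the mark 22° off upright. The tip covers the cross in that view, and before contact the same camera had read 8° while the wrist and scene cameras read about 0°. The last scene reading was −2°, so I discounted the side value.

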